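# Press the half-on thread cap home on the splined hub

### The job

On the hub that has the splined shaft standing up in its middle, one of the five black thread caps is only half on its stud. With the fingertips, gently press that cap straight down until it is fully home like its neighbours, then withdraw clear of everything. Do not pull the cap up, and do not touch the other caps, the other hub (its half-on cap is meant to come off) or the loose things on the bench.

Things in the scene. Friction and masses are not known exactly. Their poses are not given: they have to be found in the camera images.
- shaft_hub: the hub to work on: fixed wheel hub lying flange up, origin at the centre of its underside, z up: black body, steel flange 140 mm across with top at 62 mm height, five studs with caps on a circle of 50 mm radius at 0, 72, 144, 216, 288 deg from its x axis; the cap at 0 deg is half on. A splined steel shaft, 29 mm across, rises in its middle to 120 mm height.
- bored_hub: the hub to leave alone, like the other: fixed wheel hub lying flange up, origin at the centre of its underside, z up: black body, steel flange 140 mm across with top at 62 mm height, five studs with caps on a circle of 50 mm radius at 0, 72, 144, 216, 288 deg from its x axis; the cap at 0 deg is half on. In its middle only a low ring, 52 mm across, round a dark bore.
- shaft_hub_seated_caps: the four caps of the splined hub that are already home, black, 20 mm across (22 mm at the foot), 34 mm high, tops at 96 mm height; same origin and axes as that hub
- shaft_hub_cap_top (a point): centre of the flat top, 20 mm across, of the half-on cap of the splined hub: the spot to press, straight down. z up. It is 96 mm above the bench when the cap is home; the nearest other cap is 59 mm away and the shaft axis 50 mm away (centre to centre)
- shaft_hub_cap (a joint): how far the half-on cap of the splined hub stands above its home position, m: 0.014 to 0.020 at the start, 0 when home against a hard stop. It slides down with about 4 N of friction and stays where it is left; over 40 N would crush it
- bored_hub_cap (a joint): the same for the half-on cap of the bored hub, to be left as it is
- bearing_race: loose steel bearing race lying flat, 62 mm outside, 16 mm high, origin at the centre of its underside, to be left alone
- spacer: loose aluminium stepped spacer disc, 60 mm across, 22 mm high, origin at the centre of its underside, to be left alone
- socket: loose steel socket standing on end, 26 mm across, 55 mm high, between the hubs, origin at the centre of its underside, to be left alone
- bolt: loose flanged bolt standing on its head, 28 mm across, 57 mm high, origin at the centre of its underside, to be left alone
- wrench: loose steel wrench lying flat, 190 mm long, to the right of the hubs; its x axis runs along it, to be left alone
- carton: loose small cardboard carton, 85 x 60 x 50 mm, origin at the centre of its underside, to be left alone
- grease_pot: loose green grease pot with a red nozzle, standing upright, 58 mm across, 104 mm high, origin at the centre of its underside, to be left alone

How it is judged:
By the outcome, as a careful person would: the job done as asked, in the order asked, and still so for the second after the job is handed in, with the robot touching nothing.
It also fails if it takes over 30 s, if anything falls off the work surface, if the arm or the gripper's body presses on something with over 40 N, if the wrist force passes 120 N, or if a joint passes its speed limit or range.

### The arm

A 6-joint arm with a two-finger parallel gripper is mounted at the origin on the work surface. World frame = base frame: x ahead of the robot, y to its left, z up, the work surface at z = 0. Lengths are in mm, angles in degrees, forces in N, time in s.
With the tool pointing down it reaches from about 350 to 850 mm from the base axis. Payload 8.1 kg.
Tool frame: the origin (TCP) lies on the mounting face of the last link; the fingertips stand 173 mm ahead of it and the grasp point (between the pads) lies 155 mm ahead of it; z points along the fingers, y is the direction in which the jaws open and shut (so a half turn about z gives the same grasp; the last joint's range is limited). The gripper opens to 85 mm and grips with 20 to 120 N. Pads are 22 mm wide; open, the fingers measure 114 mm over their backs; the gripper's body (76 mm by 85 mm) begins 54 mm behind the grasp point. The pads swing forward as they close: fully open they stand 13 mm farther back than shut.
Start: joints at [-4.893, 7.471, 85.268, -0, 87.261, -4.893], TCP at [600.006, 0.022, 404.692] pointing down, gripper open.
Joint ranges: [-169.43, 169.43], [-51.17, 129.36], [1.28, 143.12], [-76.62, 256.62], [0, 156.53], [-152.29, 152.29]. Speed limits (degrees/s): [136.94, 136.94, 159.86, 180, 180, 180].

### API

Orientations are given as [roll, pitch, yaw] about the fixed x, y, z axes, in that order (R = Rz(yaw) Ry(pitch) Rx(roll)).
In Python, from bench import * gives the robot as it stands.
- The arm moves only by the shell command python3 -m jog 'ROWS' [FORCE]. ROWS is JSON, a list of rows, each an object of numbers: "tx", "ty", "tz": the shift along the tool's x, y, z as a fraction of full scale; "ax", "ay", "az": the turn, a rotation vector about the tool's x, y, z as a fraction of full scale; "hand": the opening, from 0 (shut) to 1 (fully open). A call has 1 to 5 rows; each row is the pose to reach, as a shift and turn from the pose commanded when the call began, along the tool's axes at that moment; what a row does not reach only later rows make up. Full scale, the value 1, is 150 mm for a shift and 45 degrees for a turn. A row lasts 1/12 s, in which the tool goes at most 41.7 mm and 7.16 degrees, less where a joint would pass 70% of its speed; a pose out of reach is approached as far as the arm can. A call with a number of a shift or a turn outside -1 to 1 is refused whole. A call with a gripper value outside its range is refused whole. The fingers move at their own pace and stop on an object; FORCE is the grip in N (left out, the last holds). Time passes only in rows, so rows that repeat a pose let the fingers close. It gives the time, the measured TCP pose, the force and the opening at its end, in the units of the state.
- sense(): the state, without advancing time (a new reading comes with each control period).
- snapshot(name): name is "scene" or "side" or "wrist"; returns a dict with "pixels" (384x512x3 uint8, red, green, blue), "z_map" (384x512 float32, mm along the optical axis (not along the pixel's ray), 0 where there is no reading), "intrinsics" (3x3 intrinsics, pixels), "R" (3x3) and "t" (3): a world point X has camera coordinates R X + t. Camera axes: x right, y down, z forward; pixel columns grow to the right and rows downward; lengths in mm; the calibration is good to about 2 mm. A picture is of the moment at which its call begins.
- hand_in(): hands the job in, once; it reports no verdict.
The state is a dict: "time": time; "joint_pos": joint angles; "qd": joint speeds; "joint_efforts": joint torques, N m; "tool_pos": TCP position; "tcp_rot": TCP orientation; "ft_force": force on the tool from outside, world axes, zero at the start; "wrist_torque": the same for the moment, N m; "finger_gap": finger opening in mm.
Only numpy, scipy, OpenCV 4.12 (cv2) and the standard library are available. Lean on these libraries where they do the work, as an engineer would, in place of code of your own. Each camera call takes 0.05 s, during which the arm holds its last target.

## Working session

There is one attempt and no reset: what is moved stays moved. The work goes in short steps, Python scripts to look and compute and a shell command to move; the robot and the scene stay as the last step left them, time stands still between calls to the robot, and variables do not carry over. Pictures are saved under pics/ and viewed, and the job is handed in when it is done.

```bash
mkdir -p pics; cat > h.py <<'E'
from bench import *
import numpy as np, cv2
def snap(name,fn):
    s=snapshot(name); cv2.imwrite('pics/'+fn+'.png',cv2.cvtColor(s['pixels'],cv2.COLOR_RGB2BGR)); np.savez('pics/'+fn+'.npz',**s); return s
def cloud(s):
    K,R,t,z=s['intrinsics'],s['R'],s['t'],s['z_map']
    v,u=np.mgrid[:z.shape[0],:z.shape[1]]
    P=np.stack([(u-K[0,2])/K[0,0]*z,(v-K[1,2])/K[1,1]*z,z],-1)
    X=(P-t)@R
    X[z<=0]=np.nan
    return X
E
python3 - <<'E'
from h import *
print(sense())
for n in ['scene','side','wrist']:
    s=snap(n,n+'0')
    print(n,-s['R'].T@s['t'],s['R'][2])
E
```

```text
{'time': 0.0, 'joint_pos': array([-4.89070689e+00,  7.51624912e+00,  8.53288553e+01, -4.57161705e-04,
        8.72601560e+01, -4.89271061e+00]), 'qd': array([-0.06640647, -0.02542567,  0.06221699, -0.08238781,  0.03461649,
        0.00961388]), 'joint_efforts': array([-1.90700346e-03, -5.69404185e+01, -5.00557995e+01, -2.19391650e-04,
        1.44415747e-02,  7.24149572e-05]), 'tool_pos': array([5.99778853e+02, 6.43712702e-02, 4.03636291e+02]), 'tcp_rot': array([-1.79895084e+02, -8.52274118e-03,  9.00020182e+01]), 'ft_force': array([-0.93258026, -0.51220346, -0.32750656]), 'wrist_torque': array([0.09751692, 0.03961506, 0.03940162]), 'finger_gap': 85.4841906243069}
scene [1204.81829233  815.30733008  851.2145477 ] [-0.47852336 -0.65736115 -0.58214407]
side [ 500.63861574 -874.30772301  635.3044198 ] [ 0.07498217  0.84420824 -0.53074487]
wrist [598.84991097  73.67572496 374.04837338] [-7.67315427e-04 -2.84764119e-01 -9.58597313e-01]
```

View pics/scene0.png

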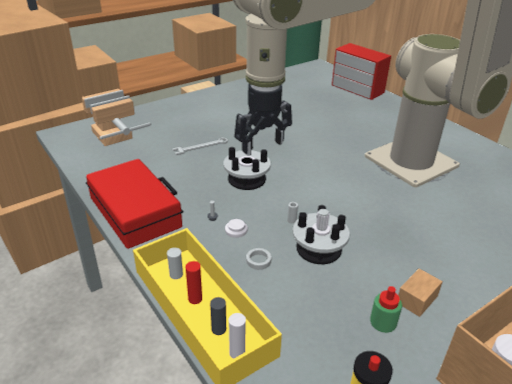

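View pics/side0.png

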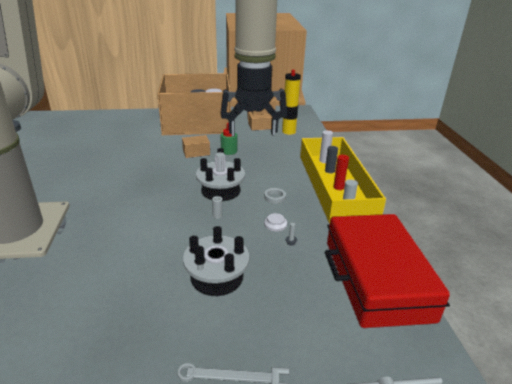

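View pics/wrist0.png

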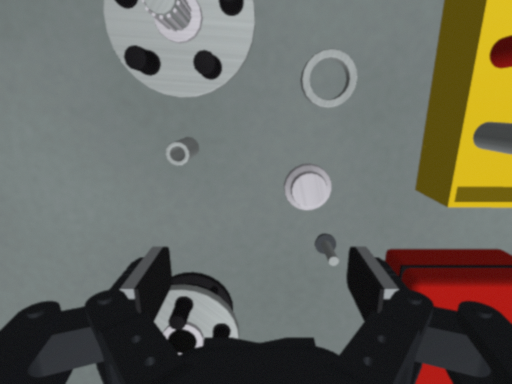

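The shaft hub is at about (321,232) in the scene view and (220,175) in the side view. In the wrist view it's cut off at the top, around (178,15). I'll measure it with the depth maps.

```bash
python3 - <<'E'
from h import *
for n,(u0,u1,v0,v1) in {'scene':(280,365,195,270),'side':(180,260,140,210),'wrist':(60,300,0,110)}.items():
    s=dict(np.load(f'pics/{n}0.npz')); X=cloud(s)
    im=cv2.imread(f'pics/{n}0.png')[v0:v1,u0:u1]; k=min(8,800//im.shape[1])
    cv2.imwrite(f'pics/{n}c.png',cv2.resize(im,None,fx=k,fy=k,interpolation=cv2.INTER_CUBIC))
    P=X[v0:v1,u0:u1].reshape(-1,3); P=P[~np.isnan(P[:,0])]
    fl=P[(abs(P[:,2]-62)<4)]
    print(n,'flange',len(fl),fl[:,:2].min(0),fl[:,:2].max(0),np.median(fl,0))
    T=P[(P[:,2]>85)]
    # cluster
    lab=-np.ones(len(T),int);c=0
    for i in range(len(T)):
        if lab[i]<0:
            st=[i];lab[i]=c
            while st:
                j=st.pop()
                for m in np.where((lab<0)&(np.linalg.norm(T-T[j],axis=1)<8))[0]: lab[m]=c;st.append(m)
            c+=1
    for q in range(c):
        Q=T[lab==q]
        if len(Q)>4: 
            top=Q[Q[:,2]>Q[:,2].max()-4]
            print(len(Q),'zmax',Q[:,2].max().round(1),'xy',((Q.min(0)+Q.max(0))/2).round(1),'top',top.mean(0).round(1),len(top))
E
```

```text
scene flange 991 [459.97172943  81.38396402] [597.9791962  220.33091291] [543.16930364 170.74179656  61.92329321]
29 zmax 99.1 xy [497.  111.3  93.8] top [496.4 112.7  96.7] 19
187 zmax 122.7 xy [528.2 152.  103.9] top [528.2 151.  120.1] 42
58 zmax 99.6 xy [555.6 110.   92.3] top [554.6 109.6  97.1] 19
60 zmax 99.5 xy [482.5 169.4  92.4] top [483.5 170.7  97.3] 18
102 zmax 113.5 xy [531.4 201.3  99.3] top [531.5 201.8 111.3] 28
62 zmax 99.5 xy [576.8 163.7  92.4] top [576.7 163.9  97. ] 26
side flange 566 [458.70182927  78.82217105] [595.33834457 214.05835996] [525.00432616 124.89360963  62.13997942]
32 zmax 112.6 xy [529.4 197.1 107.4] top [529.5 197.6 110.7] 22
138 zmax 121.8 xy [526.1 147.2 103.5] top [527.1 149.1 119.8] 27
41 zmax 97.2 xy [479.9 167.4  91.3] top [479.6 168.2  95.3] 22
41 zmax 99.3 xy [576.  160.9  92.3] top [575.  160.5  96.8] 15
44 zmax 97.2 xy [494.7 111.8  91.2] top [494.9 110.2  95.2] 25
45 zmax 97.7 xy [552.9 107.1  91.4] top [553.  106.8  95.5] 26
wrist flange 8324 [455.4619687   82.96040066] [594.23093127 166.99906612] [527.41427217 131.17566236  63.00014789]
962 zmax 123.1 xy [525.2 148.8 104.1] top [525.2 145.6 120.9] 338
89 zmax 98.8 xy [573.2 157.2  91.9] top [573.5 156.   96.4] 24
541 zmax 99.3 xy [493.6 113.9  92.2] top [493.5 114.1  96.9] 433
487 zmax 98.9 xy [551.9 110.2  92. ] top [551.9 110.3  96.9] 437
```

View pics/scenec.png

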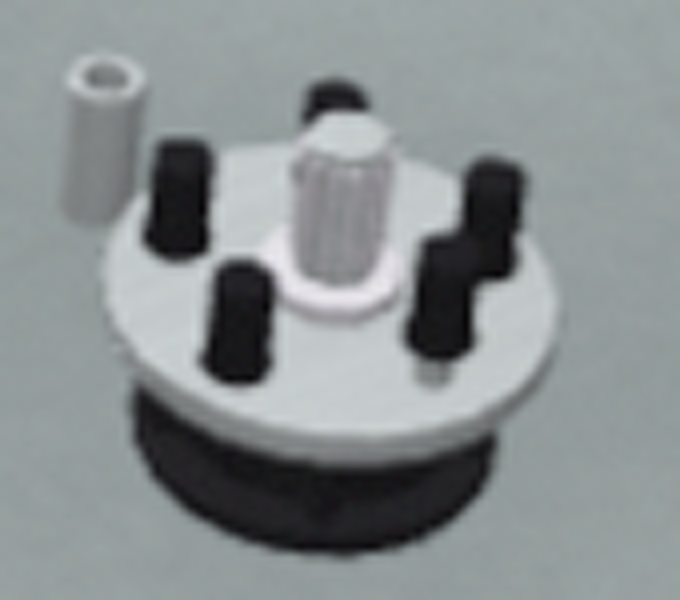

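View pics/sidec.png

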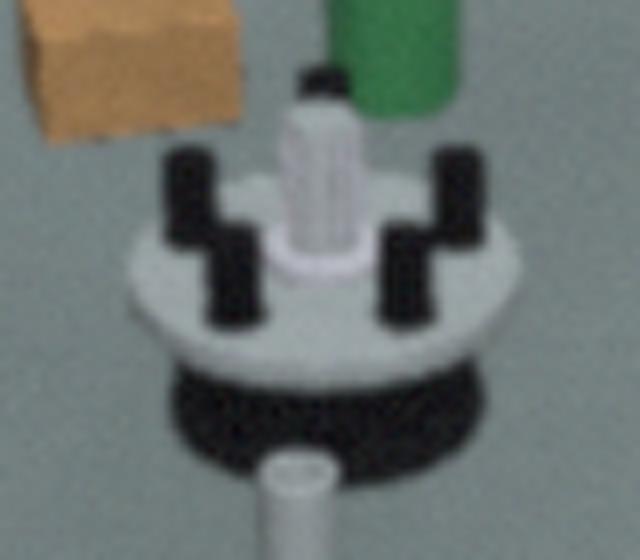

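The half-on cap of the shaft hub is at crop (440,250) in the scene view. Its top is at about (530, 199.5, 111), and the hub centre is about (526.5, 150). The jaw direction already runs along world x, tangential to the shaft, so no turn is needed. I'll shut the hand and move over the cap at height.

```bash
python3 -m jog '[{"tx":0.27,"ty":-0.12,"hand":0},{"tx":0.5,"ty":-0.24,"hand":0},{"tx":0.75,"ty":-0.35,"hand":0},{"tx":1,"ty":-0.467,"hand":0},{"tx":1,"ty":-0.467,"hand":0}]'; python3 -m jog '[{"tx":0.2,"hand":0},{"tx":0.33,"hand":0},{"tx":0.33,"tz":0.2,"hand":0},{"tx":0.33,"tz":0.4,"hand":0},{"tx":0.33,"tz":0.4,"hand":0}]'
python3 - <<'E'
from h import *
print(sense())
for n in ['scene','side','wrist']:
    s=snap(n,n+'1')
for n,(u0,u1,v0,v1) in {'scene':(250,390,120,270),'side':(150,290,90,210)}.items():
    im=cv2.imread(f'pics/{n}1.png')[v0:v1,u0:u1]
    cv2.imwrite(f'pics/{n}1c.png',cv2.resize(im,None,fx=4,fy=4,interpolation=cv2.INTER_CUBIC))
    X=cloud(dict(np.load(f'pics/{n}1.npz')))[v0:v1,u0:u1].reshape(-1,3)
    d=np.linalg.norm(X[:,:2]-[530,199.5],axis=1)<25
    Q=X[d&(X[:,2]>135)]; print(n,'lowest gripper',np.sort(Q[:,2])[:8].round(1)); L=Q[Q[:,2]<Q[:,2].min()+12];print(L.min(0),L.max(0),len(L))
E
```

```text
{'time': 0.15, 'joint_pos': array([-4.89181621e+00,  7.50555782e+00,  8.53150274e+01,  9.92069372e-04,
        8.72625646e+01, -4.89318895e+00]), 'qd': array([-0.01214551, -0.1970939 , -0.15999065, -0.13959874, -0.04591178,
       -0.01370725]), 'joint_efforts': array([ 1.01583330e-03, -5.70061326e+01, -5.01160097e+01, -1.39109225e-04,
        9.69119486e-03, -7.10949371e-05]), 'tool_pos': array([5.99822720e+02, 5.38578833e-02, 4.03880403e+02]), 'tcp_rot': array([-1.79917238e+02, -8.07981082e-03,  9.00013188e+01]), 'ft_force': array([-0.17062556, -0.25331504,  0.40640697]), 'wrist_torque': array([-0.00974488,  0.00044034, -0.01136906]), 'finger_gap': 85.48376414480342}
scene lowest gripper []invalid input at $[0]: expected keys tx, ty, tz, ax, ay, az, hand
invalid input at $[0]: expected keys tx, ty, tz, ax, ay, az, hand
Traceback (most recent call last):
ValueError: zero-size array to reduction operation minimum which has no identity
```

All seven keys are required in each row.

```bash
python3 -m jog '[{"tx":0.25,"ty":-0.12,"tz":0,"ax":0,"ay":0,"az":0,"hand":0},{"tx":0.5,"ty":-0.24,"tz":0,"ax":0,"ay":0,"az":0,"hand":0},{"tx":0.75,"ty":-0.35,"tz":0,"ax":0,"ay":0,"az":0,"hand":0},{"tx":1,"ty":-0.467,"tz":0,"ax":0,"ay":0,"az":0,"hand":0},{"tx":1,"ty":-0.467,"tz":0,"ax":0,"ay":0,"az":0,"hand":0}]' 30 && python3 -m jog '[{"tx":0.2,"ty":0,"tz":0,"ax":0,"ay":0,"az":0,"hand":0},{"tx":0.33,"ty":0,"tz":0,"ax":0,"ay":0,"az":0,"hand":0},{"tx":0.33,"ty":0,"tz":0.2,"ax":0,"ay":0,"az":0,"hand":0},{"tx":0.33,"ty":0,"tz":0.4,"ax":0,"ay":0,"az":0,"hand":0},{"tx":0.33,"ty":0,"tz":0.4,"ax":0,"ay":0,"az":0,"hand":0}]'
cat > look.py <<'E'
from h import *
import sys
k=sys.argv[1]
s=sense(); print({a:s[a].round(2) if hasattr(s[a],'round') else s[a] for a in ['time','tool_pos','tcp_rot','ft_force','finger_gap']})
for n in ['scene','side','wrist']: snap(n,n+k)
for n,(u0,u1,v0,v1) in {'scene':(250,390,120,270),'side':(150,290,90,210)}.items():
    im=cv2.imread(f'pics/{n}{k}.png')[v0:v1,u0:u1]
    cv2.imwrite(f'pics/{n}{k}c.png',cv2.resize(im,None,fx=4,fy=4,interpolation=cv2.INTER_CUBIC))
    X=cloud(dict(np.load(f'pics/{n}{k}.npz')))[v0:v1,u0:u1].reshape(-1,3)
    d=np.linalg.norm(X[:,:2]-[530,199.5],axis=1)<30
    Q=X[d&(X[:,2]>125)]; print(n,'lowest gripper',np.sort(Q[:,2])[:8].round(1))
    if len(Q): L=Q[Q[:,2]<Q[:,2].min()+12];print(L.min(0),L.max(0),len(L))
E
python3 look.py 1
```

```text
time: 0.72
tool_pos: [527.3, 155.5, 404.8]
tcp_rot: [-179.9, -0.2, 90.3]
ft_force: [-0.6, -0.2, -0.0]
finger_gap: 25.5
time: 1.13
tool_pos: [527.9, 199.3, 338.1]
tcp_rot: [-179.5, 0.2, 90.1]
ft_force: [-1.5, -0.8, -2.7]
finger_gap: 0.1
{'time': 1.1333, 'tool_pos': array([527.92, 199.32, 338.13]), 'tcp_rot': array([-1.7947e+02,  1.5000e-01,  9.0060e+01]), 'ft_force': array([-1.54, -0.79, -2.69]), 'finger_gap': 0.08896134200719073}
scene lowest gripper [164.1 166.4 167.7 167.7 168.5 168.7 168.9 169.7]
[523.64663905 190.15153456 164.14363347] [541.68956808 210.86459489 175.80911362] 29
side lowest gripper [171.5 172.4 172.4 172.9 173.  174.2 175.1 175.3]
[516.67373564 182.49382311 171.49763853] [541.88542688 195.58868399 183.37275841] 36
```

```bash
python3 look.py 2; python3 -c "
import cv2
a=cv2.imread('pics/scene2c.png');b=cv2.imread('pics/side2c.png');w=cv2.imread('pics/wrist2.png')
cv2.imwrite('pics/w2.png',w)"
```

```text
{'time': 1.2833, 'tool_pos': array([530.19, 199.3 , 345.64]), 'tcp_rot': array([-180.  ,   -0.  ,   89.98]), 'ft_force': array([0.27, 0.13, 0.29]), 'finger_gap': -0.02002383691703045}
scene lowest gripper [170.8 171.  172.3 172.3 173.7 176.2 176.5 176.8]
[516.37902414 192.24298648 170.81122128] [545.14362293 210.35658546 182.75422619] 29
side lowest gripper [176.3 177.8 178.6 178.7 180.5 180.9 181.3 181.5]
[519.59637792 186.07167203 176.27608196] [544.67792278 198.90677449 187.72704265] 31
```

View pics/scene2c.png

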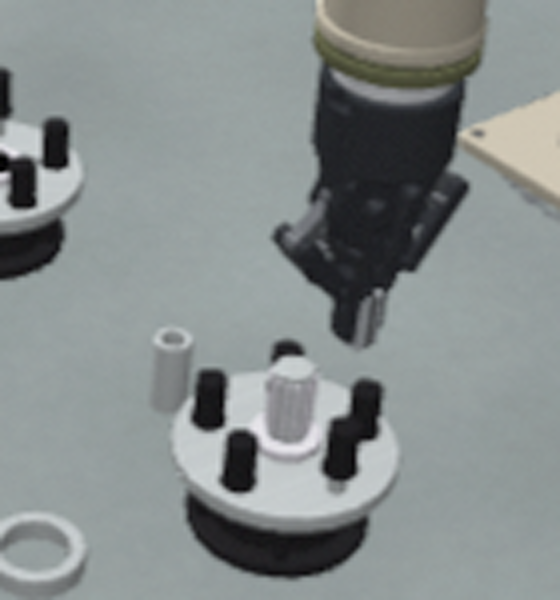

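View pics/side2c.png

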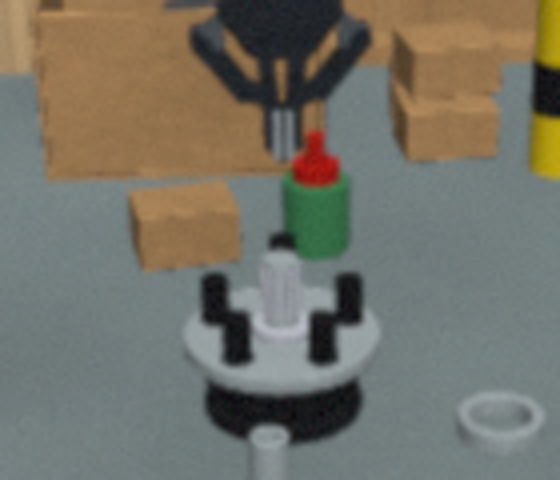

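View pics/wrist2.png

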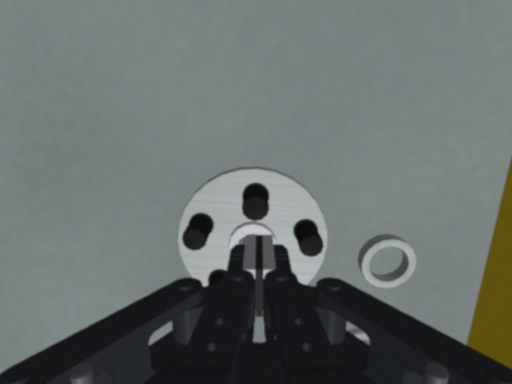

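The tips, shut at z≈172, sit over the half-on cap, which is at (255,200) in the wrist view. I'll check its xy against the wrist depth, which now sees it.

```bash
python3 - <<'E'
from h import *
X=cloud(dict(np.load('pics/wrist2.npz')))
for nm,(u0,u1,v0,v1) in dict(cap=(235,280,175,225),l=(178,218,208,252),r=(290,326,215,258)).items():
    P=X[v0:v1,u0:u1].reshape(-1,3); P=P[(P[:,2]>85)&(P[:,2]<125)]
    T=P[P[:,2]>np.percentile(P[:,2],98)-5]
    print(nm,T.mean(0).round(1),((T.min(0)+T.max(0))/2).round(1),np.median(T[:,2]).round(1),len(T))
    T
E
```

```text
cap [527.9 203.5 111.8] [528.1 203.  111.2] 111.9 549
l [478.8 172.3  96.6] [478.5 171.8  96. ] 96.8 450
r [572.7 166.4  96.7] [572.8 165.5  96. ] 96.9 440
```

The cameras average to about (529.5, 200.7), so I'll shift y by +1 mm, descend to just above the cap, and then press in small steps.

```bash
python3 -m jog '[{"tx":0.007,"ty":0,"tz":0.15,"ax":0,"ay":0,"az":0,"hand":0},{"tx":0.007,"ty":0,"tz":0.3,"ax":0,"ay":0,"az":0,"hand":0},{"tx":0.007,"ty":0,"tz":0.333,"ax":0,"ay":0,"az":0,"hand":0},{"tx":0.007,"ty":0,"tz":0.333,"ax":0,"ay":0,"az":0,"hand":0},{"tx":0.007,"ty":0,"tz":0.333,"ax":0,"ay":0,"az":0,"hand":0}]'
python3 look.py 3
```

```text
time: 1.85
tool_pos: [530.4, 200.5, 296.0]
tcp_rot: [179.9, -0.0, 90.0]
ft_force: [-0.3, -0.5, 0.4]
finger_gap: 0.1
{'time': 1.85, 'tool_pos': array([530.36, 200.5 , 296.02]), 'tcp_rot': array([ 1.7995e+02, -1.0000e-02,  8.9990e+01]), 'ft_force': array([-0.34, -0.46,  0.45]), 'finger_gap': 0.13909664649508613}
scene lowest gripper [125.  125.  125.7 126.9 129.1 129.6 129.9 130.1]
[517.17117387 193.58154746 125.03254162] [546.22788779 212.91625728 136.95440481] 38
side lowest gripper [126.8 127.5 127.6 128.9 128.9 130.6 130.9 131.2]
[518.522714   186.6498604  126.81305407] [544.08762485 197.65516603 138.7350889 ] 31
```

```bash
python3 -c "
import cv2,numpy as np
a=cv2.imread('pics/scene3c.png');b=cv2.imread('pics/side3c.png')
w=cv2.imread('pics/scene3.png')[170:250,290:370]
s=cv2.imread('pics/side3.png')[120:200,180:260]
cv2.imwrite('pics/c3.png',np.hstack([cv2.resize(x,(400,400),interpolation=3) for x in (w,s)]))"
```

```text
(no output)
```

View pics/c3.png

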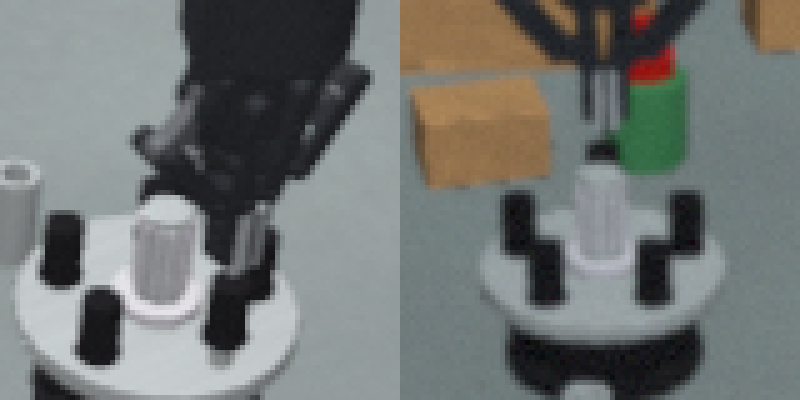

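The tips stand directly above the cap in both views: about (245,270) over (225,290) at left, and (605,130) over (602,150) at right. Now I'll press in small steps.

```bash
python3 -m jog '[{"tx":0,"ty":0,"tz":0.02,"ax":0,"ay":0,"az":0,"hand":0},{"tx":0,"ty":0,"tz":0.04,"ax":0,"ay":0,"az":0,"hand":0},{"tx":0,"ty":0,"tz":0.06,"ax":0,"ay":0,"az":0,"hand":0},{"tx":0,"ty":0,"tz":0.08,"ax":0,"ay":0,"az":0,"hand":0}]'
python3 -m jog '[{"tx":0,"ty":0,"tz":0.01,"ax":0,"ay":0,"az":0,"hand":0},{"tx":0,"ty":0,"tz":0.02,"ax":0,"ay":0,"az":0,"hand":0},{"tx":0,"ty":0,"tz":0.02,"ax":0,"ay":0,"az":0,"hand":0}]'
```

```text
time: 2.33
tool_pos: [530.0, 200.6, 282.7]
tcp_rot: [180.0, -0.0, 90.0]
ft_force: [-0.4, 0.4, 4.6]
finger_gap: 0.2
time: 2.58
tool_pos: [530.0, 200.6, 279.6]
tcp_rot: [180.0, -0.0, 90.0]
ft_force: [-0.1, 0.4, 1.5]
finger_gap: 0.1
```

```bash
python3 -m jog '[{"tx":0,"ty":0,"tz":0.01,"ax":0,"ay":0,"az":0,"hand":0},{"tx":0,"ty":0,"tz":0.02,"ax":0,"ay":0,"az":0,"hand":0},{"tx":0,"ty":0,"tz":0.03,"ax":0,"ay":0,"az":0,"hand":0},{"tx":0,"ty":0,"tz":0.04,"ax":0,"ay":0,"az":0,"hand":0}]'
python3 -m jog '[{"tx":0,"ty":0,"tz":0.007,"ax":0,"ay":0,"az":0,"hand":0},{"tx":0,"ty":0,"tz":0.013,"ax":0,"ay":0,"az":0,"hand":0},{"tx":0,"ty":0,"tz":0.013,"ax":0,"ay":0,"az":0,"hand":0}]'
python3 -m jog '[{"tx":0,"ty":0,"tz":0.003,"ax":0,"ay":0,"az":0,"hand":0},{"tx":0,"ty":0,"tz":0.007,"ax":0,"ay":0,"az":0,"hand":0},{"tx":0,"ty":0,"tz":0.007,"ax":0,"ay":0,"az":0,"hand":0}]'
```

```text
time: 2.92
tool_pos: [530.0, 200.6, 273.7]
tcp_rot: [180.0, -0.0, 90.0]
ft_force: [-0.6, -1.1, 3.7]
finger_gap: -0.0
time: 3.17
tool_pos: [530.0, 200.6, 271.5]
tcp_rot: [180.0, -0.0, 90.0]
ft_force: [0.7, 0.5, 3.2]
finger_gap: 0.3
time: 3.42
tool_pos: [530.0, 200.6, 270.7]
tcp_rot: [180.0, -0.0, 90.0]
ft_force: [0.5, 0.4, 2.4]
finger_gap: 0.0
```

```bash
python3 -m jog '[{"tx":0,"ty":0,"tz":0.003,"ax":0,"ay":0,"az":0,"hand":0},{"tx":0,"ty":0,"tz":0.005,"ax":0,"ay":0,"az":0,"hand":0},{"tx":0,"ty":0,"tz":0.005,"ax":0,"ay":0,"az":0,"hand":0}]'
python3 -m jog '[{"tx":0,"ty":0,"tz":0.003,"ax":0,"ay":0,"az":0,"hand":0},{"tx":0,"ty":0,"tz":0.003,"ax":0,"ay":0,"az":0,"hand":0}]'
```

```text
time: 3.67
tool_pos: [530.0, 200.6, 270.0]
tcp_rot: [180.0, -0.0, 90.0]
ft_force: [-0.4, 0.8, 3.2]
finger_gap: 0.1
time: 3.83
tool_pos: [530.0, 200.6, 269.5]
tcp_rot: [180.0, -0.0, 90.0]
ft_force: [0.5, 0.2, 2.8]
finger_gap: -0.1
```

```bash
python3 -m jog '[{"tx":0,"ty":0,"tz":0.003,"ax":0,"ay":0,"az":0,"hand":0},{"tx":0,"ty":0,"tz":0.003,"ax":0,"ay":0,"az":0,"hand":0}]'
python3 -m jog '[{"tx":0,"ty":0,"tz":0.003,"ax":0,"ay":0,"az":0,"hand":0},{"tx":0,"ty":0,"tz":0.003,"ax":0,"ay":0,"az":0,"hand":0}]'
```

```text
time: 4.0
tool_pos: [530.0, 200.6, 269.5]
tcp_rot: [180.0, -0.0, 90.0]
ft_force: [-0.9, -0.1, 6.0]
finger_gap: -0.1
time: 4.17
tool_pos: [530.1, 200.6, 269.4]
tcp_rot: [180.0, -0.0, 90.0]
ft_force: [-2.4, -1.1, 8.4]
finger_gap: -0.1
```

The position has stopped changing and the force is rising, which suggests the hard stop. A bit more to confirm.

```bash
python3 -m jog '[{"tx":0,"ty":0,"tz":0.004,"ax":0,"ay":0,"az":0,"hand":0},{"tx":0,"ty":0,"tz":0.004,"ax":0,"ay":0,"az":0,"hand":0}]'
python3 -m jog '[{"tx":0,"ty":0,"tz":0.003,"ax":0,"ay":0,"az":0,"hand":0},{"tx":0,"ty":0,"tz":0.003,"ax":0,"ay":0,"az":0,"hand":0},{"tx":0,"ty":0,"tz":0.003,"ax":0,"ay":0,"az":0,"hand":0}]'
```

```text
time: 4.33
tool_pos: [530.1, 200.6, 269.3]
tcp_rot: [180.0, -0.0, 90.0]
ft_force: [-3.7, -1.8, 13.9]
finger_gap: 0.1
time: 4.58
tool_pos: [530.2, 200.6, 269.3]
tcp_rot: [180.0, -0.0, 90.0]
ft_force: [-5.3, -1.5, 16.3]
finger_gap: 0.3
```

Firm stop: 16 N with no further travel. I'll withdraw straight up, keeping the hand shut.

```bash
python3 -m jog '[{"tx":0,"ty":0,"tz":-0.03,"ax":0,"ay":0,"az":0,"hand":0},{"tx":0,"ty":0,"tz":-0.15,"ax":0,"ay":0,"az":0,"hand":0},{"tx":0,"ty":0,"tz":-0.4,"ax":0,"ay":0,"az":0,"hand":0},{"tx":0,"ty":0,"tz":-0.65,"ax":0,"ay":0,"az":0,"hand":0},{"tx":0,"ty":0,"tz":-0.9,"ax":0,"ay":0,"az":0,"hand":0}]'
python3 -m jog '[{"tx":0,"ty":0,"tz":0,"ax":0,"ay":0,"az":0,"hand":0},{"tx":0,"ty":0,"tz":0,"ax":0,"ay":0,"az":0,"hand":0},{"tx":0,"ty":0,"tz":0,"ax":0,"ay":0,"az":0,"hand":0}]'
python3 look.py 4
python3 - <<'E'
from h import *
for n,(u0,u1,v0,v1) in {'scene':(280,365,195,270),'side':(180,260,140,210)}.items():
    X=cloud(dict(np.load(f'pics/{n}4.npz')))[v0:v1,u0:u1].reshape(-1,3)
    for c in [(530,200),(577,163),(482,169),(496,112),(554,109)]:
        Q=X[(np.linalg.norm(X[:,:2]-c,axis=1)<14)&(X[:,2]<135)]
        print(n,c,np.sort(Q[:,2])[-8:].round(1))
a=[cv2.resize(cv2.imread(f'pics/{n}4.png')[b:b+80,c:c+80],(400,400),interpolation=3) for n,b,c in [('scene',190,285),('side',130,180)]]
cv2.imwrite('pics/c4.png',np.hstack(a))
E
```

```text
time: 5.0
tool_pos: [529.3, 200.4, 402.7]
tcp_rot: [-179.8, 0.0, 90.0]
ft_force: [2.0, 0.0, 0.0]
finger_gap: -0.1
time: 5.25
tool_pos: [529.8, 200.5, 401.9]
tcp_rot: [-180.0, 0.0, 90.0]
ft_force: [-0.4, -0.2, -1.2]
finger_gap: -0.3
{'time': 5.25, 'tool_pos': array([529.76, 200.52, 401.88]), 'tcp_rot': array([-1.7995e+02,  1.0000e-02,  9.0000e+01]), 'ft_force': array([-0.35, -0.18, -1.22]), 'finger_gap': -0.32773404153228014}
scene lowest gripper [227.3 229.9 230.2 230.2 230.4 231.5 232.2 232.4]
[523.35672835 192.09898949 227.27696237] [543.49158983 211.94019564 239.01729247] 32
side lowest gripper [229.2 230.2 230.3 230.6 230.7 231.3 231.9 232.7]
[518.35493451 185.50608633 229.22611764] [542.78163048 197.76683083 241.14776204] 35
scene (530, 200) [97.  97.1 97.2 98.1 98.1 98.4 98.6 98.6]
scene (577, 163) [97.3 97.5 97.6 97.6 97.6 97.7 98.4 99.3]
scene (482, 169) [96.9 97.  97.  97.1 97.7 98.5 99.  99.1]
scene (496, 112) [96.8 97.3 97.4 97.5 97.8 97.8 98.6 99.8]
scene (554, 109) [97.  97.  97.  97.1 97.7 97.7 98.2 98.7]
side (530, 200) [60.8]
side (577, 163) [96.6 96.6 96.9 97.  97.1 97.1 97.3 98. ]
side (482, 169) [96.2 96.2 96.2 96.4 96.7 96.9 97.6 98.2]
side (496, 112) [95.6 95.8 96.4 96.5 96.7 97.4 97.7 98. ]
side (554, 109) [96.3 96.5 96.6 96.6 96.8 97.3 97.7 97.9]
```

View pics/c4.png

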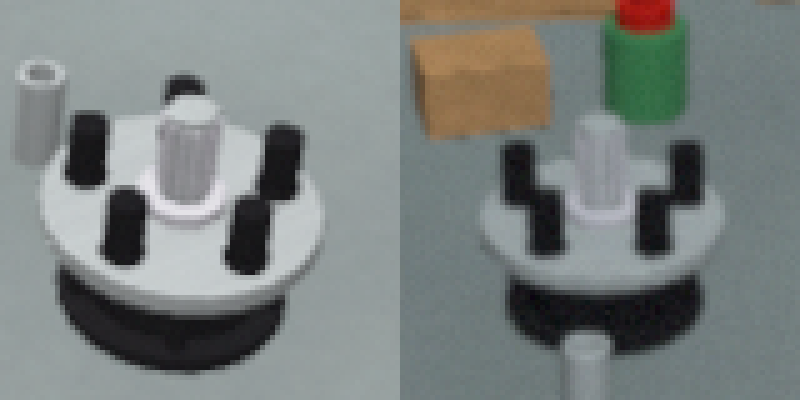

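View pics/scene4.png

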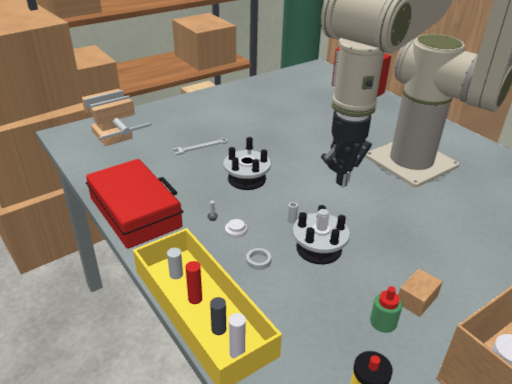

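The cap, at left crop (248,235), sits on the flange level with its neighbours. In the side view it is hidden behind the shaft. The other objects are where they were and the gripper is clear.

```bash
python3 -c "
from bench import *
print(hand_in())"
```

```text
the job is handed in; nothing more can be done
None
```

The half-on cap on the splined hub is pressed fully home, and I have handed the job in at about 5.3 s. I pressed straight down with the shut fingertips in small steps, then withdrew straight up, leaving the fingertips about 130 mm above the caps.

- **Seating:** the cap slid at up to about 5 N, then stopped at the height expected for home. The upward force there rose to about 16 N, with no more than 0.2 mm of further movement, well under the 40 N crush limit.
- **Height check:** the scene camera puts the cap's top at about 97–98 mm, the same as its four neighbours. The side camera could not confirm this, because the cap is now hidden behind the shaft there.
- **Everything else:** the bored hub and the loose items look unmoved in the last scene picture. I judged this by eye and did not measure it.
- **Disagreement:** the three cameras differed by up to about 5 mm on the cap's position, so I used their average. The press still landed on the cap, with a small sideways force of about 5 N.

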